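# Seal a certificate case in the lever press

### The arm

A 7-joint arm with a two-finger parallel gripper is mounted at the origin on the work surface. World frame = base frame: x ahead of the robot, y to its left, z up, the work surface at z = 0. Lengths are in m, angles in rad, forces in N, time in s.
With the tool pointing down it reaches from about 0.35 to 0.9 m from the base axis. Payload 8.1 kg.
Tool frame: the origin (TCP) lies at the very end of the fingers, on their centre line; the grasp point (between the pads) lies 19 mm behind it; z points along the fingers, y is the line along which they close (so a half turn about z gives the same grasp; the last joint's range is limited). The gripper opens to 92 mm and grips with 3 to 60 N. Pads are 19 mm wide; open, the fingers measure 130 mm over their backs; the gripper's body (75 mm by 190 mm) begins 47 mm behind the grasp point.
Start: joints at [-0.103, 0.434, 0.025, 1.573, -0.012, 1.134, -0.075], TCP at [0.625, -0, 0.227] pointing down, gripper open.
Joint ranges: [-2.62, 2.62], [-0.44, 2.09], [-1.27, 1.32], [0.08, 2.57], [-1.32, 4.46], [0.12, 2], [-2.74, 2.74]. Speed limits (rad/s): [2.22, 2.22, 3.01, 3.01, 3.14, 3.14, 3.14].

### API

Orientations are given as a rotation vector (axis times angle).
In Python, from cell import readout, cams, job gives the robot as it stands.
- The arm moves only by the tool drive_tool, never from a script. Its argument "commands" is a list of rows, each a list of 3 entries, a list of its own where there are three numbers: the turn, a rotation vector about the tool's x, y, z in rad, then the shift along the tool's x, y, z in cm, then the gripper's target within -1 to 1 (fully open at 1, half-way at 0, shut at -1). A call has 1 to 20 rows; each row is the pose to reach, as a shift and turn from the pose commanded when the call began, along the tool's axes at that moment; what a row does not reach only later rows make up. A row lasts 1/12 s, in which the tool goes at most 41.7 mm and 7.16 degrees, less where a joint would pass 70% of its speed; a pose out of reach is approached as far as the arm can. A call with a gripper value outside its range is refused whole. The fingers move at their own pace and stop on an object; "newtons" is the grip in N (left out, the last holds). Time passes only in rows, so rows that repeat a pose let the fingers close. It gives the time, the measured TCP pose, the force, the opening and the grip force at its end, in the units of the state.
- readout.observe(): the state, without advancing time (a new reading comes with each control period).
- cams.get_image(name): name is "scene" or "side" or "wrist"; returns the picture (420x560x3 uint8, blue, green, red); there is no depth.
- cams.camera_info(name): a dict with "camera_matrix" (3x3 intrinsics, pixels), "R" (3x3) and "t" (3): a world point X has camera coordinates R X + t. Camera axes: x right, y down, z forward; pixel columns grow to the right and rows downward; lengths in m; the calibration is good to about 2 mm. A picture is of the moment at which its call begins: read the wrist's pose just before it. camera_info takes no time and is no camera call; for the wrist camera it gives the pose at the moment of the call.
- job.sign_off(): hands the job in; it is judged then, once.
The state is a dict: "clock": time; "joints": joint angles; "dq": joint speeds; "joint_efforts": joint torques, N m; "position": TCP position; "ee_rot": TCP orientation; "force": force on the tool from outside, world axes, zero at the start; "ft_torque": the same for the moment, N m; "width": opening from 0.0 (shut) to 1.0 (fully open); "gripper_force": force on a finger pad.
Only numpy, scipy, OpenCV 4.12 (cv2) and the standard library are available. Lean on these libraries where they do the work, as an engineer would, in place of code of your own. Each camera call takes 0.05 s, during which the arm holds its last target. There are 200 camera calls.

### The job

Of the two leather certificate cases in the desk tray, take the one that has no gilt seal yet, lay it on the feed table of the lever seal press and slide it in flat under the die until its end meets the end stop, with its long side along the back fence. Pull the press's ball lever down through its whole stroke so that the die bites into the case, then keep hold of it and ease it back up slowly until it is fully home; never let it fly back. Leave the case lying at the two gauges, the other case in the tray, and the china and tools where they stand.

Things in the scene. Friction and masses are not known exactly. Their poses are not given: they have to be found in the camera images.
- case_unsealed: The certificate case still without a seal: a stiff, flat, dark red-brown leather case, 56 mm (its x) by 130 mm (its y) by 10 mm thick, 75 g, plain on top but for a line of stitching round the edge. Origin: centre of its underside; z up. It looks the same after a half turn and either end may go in first. It starts in one of the two pockets of the tray, flat, its underside 5 mm over the table.
- case_sealed: The other case, same size, leather and frame; it already bears a round, raised gilt seal with a scalloped edge (35 mm across) near its +y end. It starts in the other pocket of the tray and stays there.
- tray: Wooden desk tray, fixed, 190 mm (x) by 150 mm (y). Origin: centre of its underside. Floor 5 mm thick; pocket centres at x = -56 and +56 mm, y 0, long sides along y. End walls and side rails 17 mm high, 6 mm thick, stand 3 to 4 mm off each case; the rails are cut away over the middle 70 mm of the long sides, where fingers can take a case across its 56 mm width, down to the floor.
- seat (a point): Where the centre of the case's underside lies when the case is home at both gauges, on the press's flat steel feed table, 40 mm over the work surface. Frame of the press: z up, the case slides in towards -y, x points to the fence and column. Feed table: x -45 to +41, y -87 to +128 mm. Back fence: face at x = +28, y -75 to +5. End stop: face at y = -65. Both are 7 mm high.
- press: Iron lever press, fixed. Origin: on the work surface under the die's axis (seat frame x 0, y -37, z -40 mm). Head: 60 mm wide (press y -30 to +30), front at x -48, z 115 to 215; ram cap to 250; column behind x +47. A gripper holding the case by its middle strikes the head before the case is home: set it down on the outer feed table, then take it by its outer end and slide it in.
- lever_hinge (a point): Point on the lever's axis at its hub, in the seat frame at x +22, y -97, z +125 mm; the axis is the seat frame's y. Same frame directions as seat.
- lever_ball (a point): Centre of the black ball, 32 mm across, on the lever's 13 mm rod, 180 mm from lever_hinge and level with it along the axis. Lever home: 40 degrees above level towards the press's front (-x), 281 mm over the work surface; pulled fully: 17 degrees below level, 112 mm over it. Pinch it from above with the fingers closing along seat's y, so that it can turn between them.
- lever (a joint): Angle of the lever, rad: 0 = home (up, at its stop), grows as the ball is pulled forward and down, 1.0 = full stroke (stop). Its return spring takes about 3 N at the ball at first, 14 N at the end, plus damping of 0.7 N m s/rad. The ram goes down 14 mm; the die meets a case at 0.95 and bites over the last 0.05. Let go at full stroke it flies back; within 0.1 rad of home it only settles.
- ram: Round steel ram of the press with the die, 34 mm across, at its lower end; origin: centre of the die's face, 23 mm over the feed table (13 mm over a case) when the lever is home; z up.
- saucer_stand: Blue-and-white saucer, 142 mm across, held upright in a brass slotted plate stand; 150 mm tall. Origin: underside under the saucer. Leave alone.
- teacup: Squat celadon teacup, 86 mm across, 52 mm tall. Origin: centre of its underside. Leave alone.
- cream_jug: Small pewter cream jug with a handle, 75 mm tall, 90 mm long. Origin: centre of its underside. Leave alone.
- figurine: Chipped white bisque figurine on a round foot 72 mm across, 144 mm tall. Origin: centre of its underside. Leave alone.
- loupe: Black steel loupe, 20 mm tall, lens barrel 34 mm across with a 44 mm handle. Origin: underside of the barrel's centre. Leave alone.
Things that resemble listed ones, but are neither listed nor needed, are in the scene too. What is shaped like the case_unsealed but blue, green or pink is not meant.

How it is judged:
By the outcome, as a careful person would: the job done as asked, in the order asked, and still so for the second after the job is handed in, with the robot touching nothing.
It also fails if it takes over 62 s, if anything falls off the work surface, if the arm or the gripper's body presses on something with over 40 N, if the wrist force passes 120 N, or if a joint passes its speed limit or range.

## Working session

There is one attempt and no reset: what is moved stays moved. The work goes in short steps, Python scripts to look and compute and a tool call to move; the robot and the scene stay as the last step left them, time stands still between calls to the robot, and variables do not carry over. Pictures are saved under pics/ and viewed, at most 12 in all, crops included, and the job is handed in when it is done.

Besides the shell and the picture viewer there is one more tool, called after "Request:" by a JSON object that holds its "api" and its "payload", one argument or row to a line. drive_tool: Moves the arm, as the interface text tells. Its arguments: {"type":"object","properties":{"commands":{"type":"array"},"newtons":{"type":"number"}},"required":["commands"]}

```bash
mkdir -p pics
python3 - <<'E'
from cell import readout,cams
import cv2,json,numpy as np
s=readout.observe();print({k:np.round(v,3).tolist() for k,v in s.items()})
for n in("scene","side"):
    cv2.imwrite(f"pics/{n}0.png",cams.get_image(n));i=cams.camera_info(n)
    print(n,np.round(i["camera_matrix"],1).tolist(),np.round(i["R"],3).tolist(),np.round(i["t"],3).tolist())
E
```

```text
{'clock': 0.0, 'joints': [-0.103, 0.435, 0.025, 1.574, -0.012, 1.134, -0.075], 'dq': [0.0, -0.0, 0.001, 0.001, 0.001, 0.001, -0.002], 'joint_efforts': [0.0, -66.785, 0.985, -31.446, -0.061, 0.043, 0.0], 'position': [0.624, -0.0, 0.226], 'ee_rot': [-2.221, -2.221, 0.002], 'force': [0.728, 0.863, 0.535], 'ft_torque': [0.042, 0.019, -0.0], 'gripper_force': 0.0, 'width': 1.003}
scene [[433.8, 0.0, 278.2], [0.0, 433.8, 210.7], [0.0, 0.0, 1.0]] [[0.173, 0.985, -0.018], [0.818, -0.154, -0.554], [-0.548, 0.081, -0.832]] [-0.134, -0.361, 1.641]
side [[440.2, 0.0, 280.7], [0.0, 440.2, 204.7], [0.0, 0.0, 1.0]] [[-0.743, -0.669, 0.02], [-0.378, 0.394, -0.838], [0.553, -0.63, -0.546]] [0.446, 0.348, 1.045]
```

View pics/scene0.png

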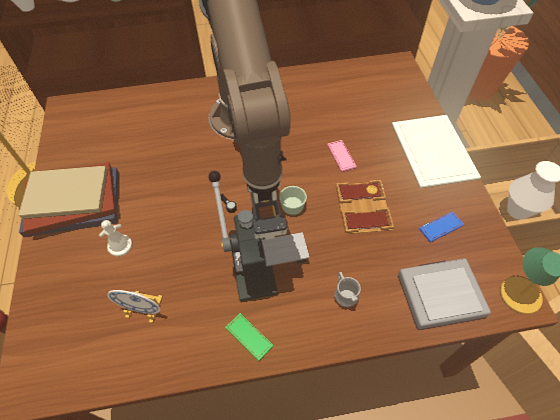

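View pics/side0.png

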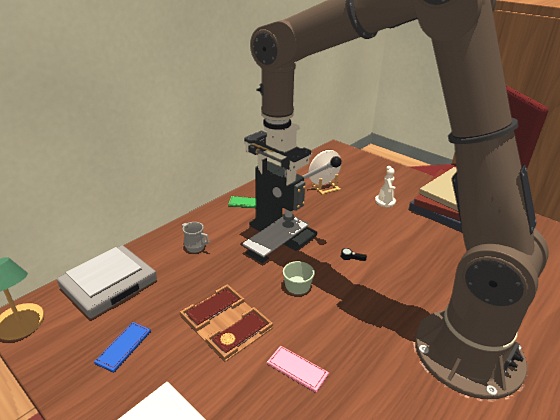

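The candidates are:
- Scene (367,219): plain red-brown case, in the tray's lower pocket.
- Scene (361,192): red-brown case with a gilt seal at (372,189), in the upper pocket.
- Pink (342,155), blue (441,226) and green (249,337) lookalikes, which are excluded.

I choose the plain case at (367,219), seen at (215,304) in the side view. The press is at (255,255) with its feed table at (290,250) and its ball at (214,176). I'll check the choice in a close crop.

Run:
```python
import cv2
a=cv2.imread("pics/scene0.png")[165:305,200:400];cv2.imwrite("pics/c1.png",cv2.resize(a,None,fx=4,fy=4,interpolation=cv2.INTER_CUBIC))
a=cv2.imread("pics/side0.png")[150:360,175:355];cv2.imwrite("pics/c2.png",cv2.resize(a,None,fx=2.8,fy=2.8,interpolation=cv2.INTER_CUBIC))
```

```text
(no output)
```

View pics/c1.png

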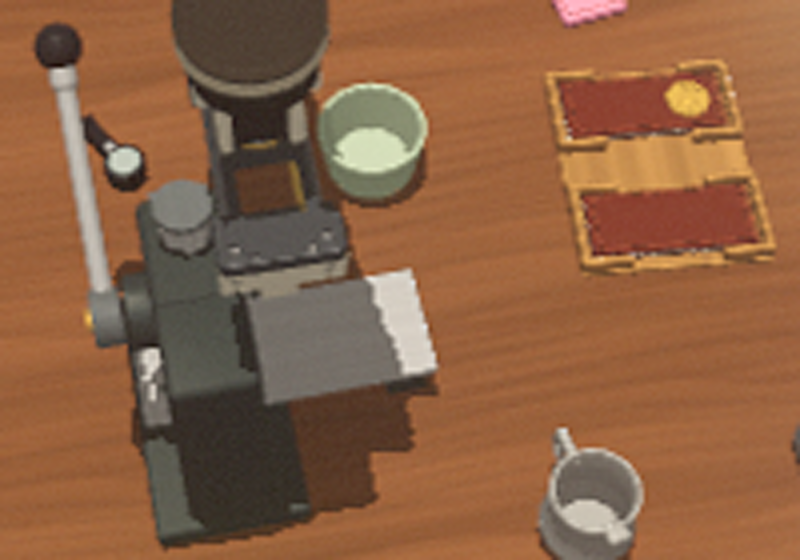

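View pics/c2.png

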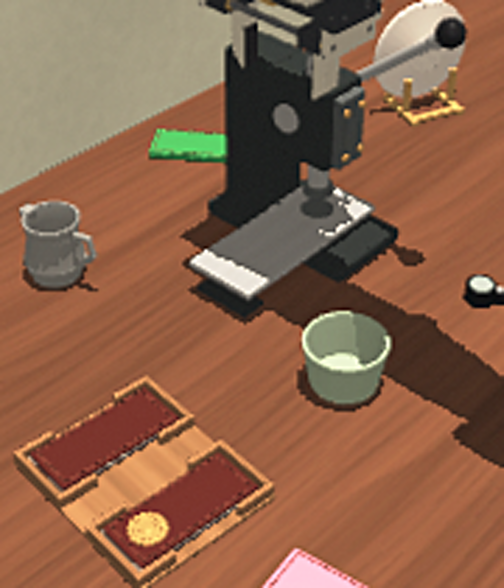

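The close crop confirms it. The plain case is the lower one at c1 (670,217), with no seal on it. The sealed one, with gilt at c1 (687,97), is nearer the robot. Next I'll fit the tray and press poses.

```bash
cat > h.py <<'E'
import numpy as np,cv2
from cell import readout,cams
from scipy.optimize import least_squares
from scipy.spatial.transform import Rotation as Ro
C={n:cams.camera_info(n) for n in("scene","side")}
def proj(i,P): 
    c=np.atleast_2d(P)@np.array(i["R"]).T+i["t"]; q=c@np.array(i["camera_matrix"]).T; return q[:,:2]/q[:,2:]
def w(p,X): # pose x,y,yaw
    X=np.atleast_2d(X).astype(float);c,s=np.cos(p[2]),np.sin(p[2]);return np.c_[p[0]+c*X[:,0]-s*X[:,1],p[1]+s*X[:,0]+c*X[:,1],X[:,2]]
def fit(obs,p0):
    f=lambda p:np.concatenate([(proj(C[n],w(p,X))[0]-uv) for n,X,uv in obs])
    r=least_squares(f,p0,loss="soft_l1");return r.x,np.round(f(r.x).reshape(-1,2),1)
E
python3 - <<'E'
from h import *
S=lambda u,v:np.array([200+u/4,165+v/4]);D=lambda u,v:np.array([175+u/2.8,150+v/2.8])
z=.017
T=[("scene",(-.095,-.075,z),S(546,75)),("scene",(-.095,.075,z),S(737,62)),("scene",(.095,.075,z),S(776,244)),("scene",(.095,-.075,z),S(584,262)),
("side",(.095,.075,z),D(17,457)),("side",(.095,-.075,z),D(148,377)),("side",(-.095,-.075,z),D(272,485)),("side",(-.095,.075,z),D(140,577))]
p,r=fit(T,[.6,.3,0]);print("tray",p.round(4),r.tolist());print("cases",w(p,[(.056,0,.005),(-.056,0,.005)]).round(4).tolist())
a=np.deg2rad(40);z=.04
b=(.022-.18*np.cos(a),-.097,.04+.125+.18*np.sin(a))
T=[("scene",(-.045,.128,z),S(411,270)),("scene",(.041,.128,z),S(436,371)),("scene",b,S(58,46)),
("side",(.041,.128,z),D(187,262)),("side",(-.045,.128,z),D(250,296)),("side",(-.045,-.087,z),D(372,207)),("side",b,D(451,32))]
p,r=fit(T,[.65,0,0]);print("seat",p.round(4),r.tolist());print("ball",w(p,b).round(4),"ball down",w(p,(.022-.18*np.cos(.2967),-.097,.165-.18*np.sin(.2967))).round(4))
for n in C:print(n,(-np.array(C[n]["R"]).T@C[n]["t"]).round(3))
E
```

```text
tray [ 0.4873  0.3299 -0.0926] [[-0.2, -1.8], [-3.1, -2.0], [0.2, 1.1], [-0.1, 0.4], [-1.6, -2.5], [-0.6, -1.3], [1.8, 0.4], [-0.4, 1.6]]
cases [[0.543, 0.3247, 0.005], [0.4315, 0.3351, 0.005]]
seat [ 0.6157 -0.0146  0.0241] [[0.1, -0.5], [0.6, -0.9], [0.1, 0.2], [0.4, -0.9], [-0.9, -0.7], [1.2, -1.0], [-0.3, 0.2]]
ball [[ 0.5022 -0.1144  0.2807]] ball down [[ 0.4679 -0.1152  0.1124]]
scene [ 1.218 -0.057  1.164]
side [-0.115  0.819  0.853]
```

Request:
{"api": "drive_tool", "payload": {
  "commands": [
    [[0,0,0],[4,-1,0],1],
    [[0,0,0],[8,-2,0],1],
    [[0,0,0.03],[12,-3,0],1],
    [[0,0,0.05],[16,-4,0],1],
    [[0,0,0.09],[20,-5,0],1],
    [[0,0,0.09],[24,-6,0],1],
    [[0,0,0.09],[28,-7.5,0],1],
    [[0,0,0.09],[31,-8.1,0],1],
    [[0,0,0.09],[32.5,-8.1,0],1],
    [[0,0,0.09],[32.5,-8.1,0],1],
    [[0,0,0.09],[32.5,-8.1,0],1],
    [[0,0,0.09],[32.5,-8.1,0],1],
    [[0,0,0.09],[32.5,-8.1,0],1]
  ]
}}

```text
clock: 1.18
position: [0.5449, 0.3227, 0.2266]
ee_rot: [2.321, 2.115, -0.001]
force: [-0.4, 0.6, -0.9]
width: 0.997
gripper_force: 0.0
```

Run:
```python
from h import *
s=readout.observe();i=cams.camera_info("wrist");im=cams.get_image("wrist");cv2.imwrite("pics/w1.png",im);cv2.imwrite("pics/s1.png",cams.get_image("scene"))
np.savez("w1.npz",**{k:np.array(v) for k,v in i.items()})
print(s["clock"],s["position"],s["ee_rot"],i)
```

```text
1.1833 [0.54493167 0.32273385 0.2266157 ] [ 2.32147022e+00  2.11515775e+00 -1.04911114e-03] {'camera_matrix': array([[331.92326035,   0.        , 278.72674435],
       [  0.        , 331.92326035, 206.78856999],
       [  0.        ,   0.        ,   1.        ]]), 'R': array([[ 0.99564104, -0.0932591 , -0.00129121],
       [-0.08895005, -0.95361895,  0.28757398],
       [-0.02805021, -0.2862056 , -0.95775756]]), 't': array([-0.51155754,  0.32071085,  0.49865706])}
```

View pics/w1.png

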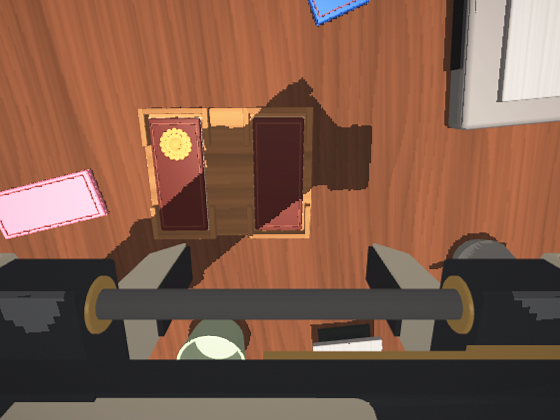

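The wrist view shows the plain case at pixels (254–304, 118–231) and the sealed one, with its seal at (176,145), to its left.

Run:
```python
from h import *
C["w"]=dict(np.load("w1.npz"));z=.015
cs=lambda:[(-.028,.065,z),(.028,.065,z),(.028,-.065,z),(-.028,-.065,z)]
for nm,uv in(("unsealed",[(254,117),(304,117),(304,231.5),(254,231.5)]),("sealed",[(150,118),(199,118),(208,231),(157,231)])):
    p,r=fit([("w",X,np.array(u)) for X,u in zip(cs(),uv)],[.5,.33,-.09]);print(nm,p.round(4),r.tolist())
p,r=fit([("w",X,np.array(u)) for X,u in zip([(-.095,.075,.017),(.095,.075,.017),(.095,-.075,.017)],[(139,108),(313,108),(310,237)])],[.5,.33,-.09]);print("tray",p.round(4),r.tolist(),w(p,(.056,0,0)))
```

```text
unsealed [ 0.5446  0.3254 -0.0932] [[-1.0, 0.6], [1.0, 0.6], [-1.4, -0.7], [1.4, -0.7]]
sealed [ 0.4316  0.3356 -0.1005] [[-1.9, -0.2], [1.1, 0.2], [-1.2, 0.2], [2.7, -0.1]]
tray [ 0.4871  0.331  -0.0912] [[-4.0, -0.1], [0.9, -0.5], [0.3, 1.9]] [[0.54284245 0.32590923 0.        ]]
```

Request:
{"api": "drive_tool", "payload": {
  "commands": [
    [[0,0,0],[0.1,0,4],1],
    [[0,0,0],[0.2,0,8],1],
    [[0,0,0],[0.2,0,12],1],
    [[0,0,0],[0.2,0,16],1],
    [[0,0,0],[0.2,0,19],1],
    [[0,0,0],[0.2,0,20.5],1],
    [[0,0,0],[0.2,0,21.5],1],
    [[0,0,0],[0.2,0,21.8],1],
    [[0,0,0],[0.2,0,21.8],1],
    [[0,0,0],[0.2,0,21.8],-1],
    [[0,0,0],[0.2,0,21.8],-1],
    [[0,0,0],[0.2,0,21.8],-1],
    [[0,0,0],[0.2,0,21.8],-1],
    [[0,0,0],[0.2,0,21.8],-1],
    [[0,0,0],[0.2,0,21.8],-1],
    [[0,0,0],[0.2,0,21.8],-1],
    [[0,0,0],[0.2,0,21.8],-1]
  ],
  "newtons": 15
}}

```text
clock: 2.7
position: [0.5444, 0.3271, 0.0091]
ee_rot: [2.319, 2.119, 0.001]
force: [-1.4, -0.5, 3.9]
width: 0.608
gripper_force: 15.0
```

Request:
{"api": "drive_tool", "payload": {
  "commands": [
    [[0,0,0],[0,0,-3.5],-1],
    [[0,0,0],[0,0,-7],-1],
    [[0,0,0],[0,0,-10],-1],
    [[0,0,-0.02],[-3.5,1,-11],-1],
    [[0,0,-0.04],[-7,2.2,-11],-1],
    [[0,0,-0.06],[-10.5,3.4,-11],-1],
    [[0,0,-0.08],[-14,4.6,-11],-1],
    [[0,0,-0.1],[-17.5,5.8,-11],-1],
    [[0,0,-0.115],[-21,7,-11],-1],
    [[0,0,-0.115],[-24,8.2,-10.5],-1],
    [[0,0,-0.115],[-25.5,9,-9],-1],
    [[0,0,-0.115],[-26.3,9.06,-7],-1],
    [[0,0,-0.115],[-26.3,9.06,-5.5],-1],
    [[0,0,-0.115],[-26.3,9.06,-5],-1],
    [[0,0,-0.115],[-26.3,9.06,-5],-1],
    [[0,0,-0.115],[-26.3,9.06,-5],-1]
  ]
}}

```text
clock: 4.03
position: [0.6108, 0.0576, 0.059]
ee_rot: [-2.192, -2.25, -0.0]
force: [-0.2, 0.0, 0.2]
width: 0.609
gripper_force: 15.0
```

Run:
```python
from h import *
s=readout.observe();i=cams.camera_info("wrist");im=cams.get_image("wrist");a=cams.get_image("scene");b=cams.get_image("side")
np.savez("w2.npz",**{k:np.array(v) for k,v in i.items()})
cv2.imwrite("pics/w2.png",im)
a=cv2.resize(a[165:305,200:340],(400,400),interpolation=3);b=cv2.resize(b[150:290,215:355],(400,400),interpolation=3)
cv2.imwrite("pics/m2.png",np.vstack([np.hstack([a,b])]))
print(s["clock"],s["position"],s["ee_rot"],s["force"])
```

```text
4.0333 [0.61079528 0.05760077 0.05895692] [-2.19236661e+00 -2.24963246e+00 -1.39412545e-04] [-0.1809912   0.0310383   0.16211979]
```

View pics/w2.png

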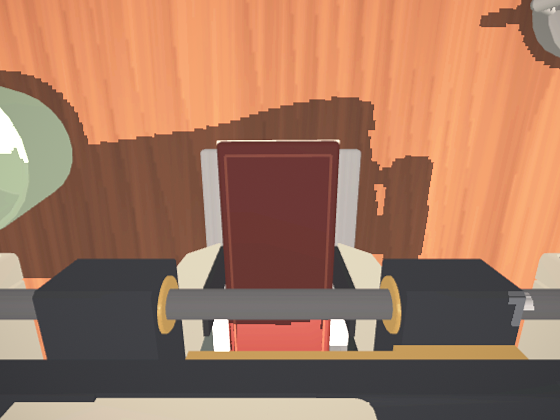

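View pics/m2.png

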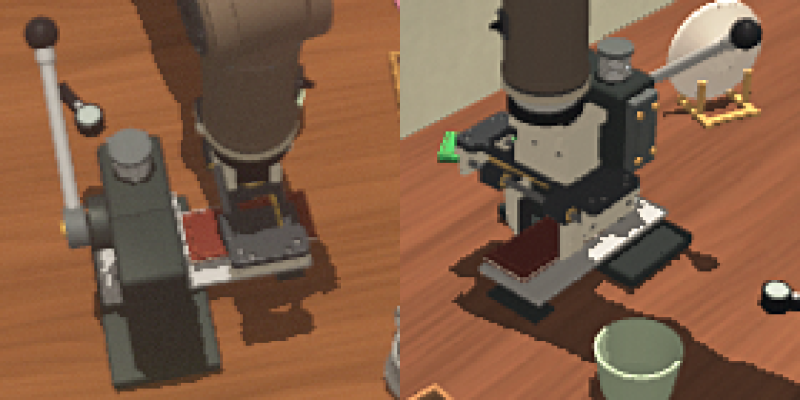

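The wrist view shows the case held over the table. The table's outer corners are at (201,150) and (360,150), and the case end is at (218–339, 142). I'll refine the press pose from these.

Run:
```python
from h import *
i=dict(np.load("w2.npz"))
def bp(u,z):
    d=i["R"].T@np.linalg.inv(i["camera_matrix"])@np.array([*u,1]);c=-i["R"].T@i["t"];return (c+d*(z-c[2])/d[2]).round(4)
L,R=bp((201,150),.04),bp((360,150),.04);print("table",L,R,np.linalg.norm(L-R),np.arctan2((R-L)[1],(R-L)[0]))
print("left edge low",bp((207,240),.04),"right",bp((356,220),.04))
l,r=bp((217.5,142),.065),bp((340,142),.065);print("case",l,r,(l+r)/2)
```

```text
table [0.5676 0.1133 0.04  ] [0.6518 0.1155 0.04  ] 0.08422873618902285 0.026122322664573008
left edge low [0.5689 0.062  0.04  ] right [0.6533 0.0763 0.04  ]
case [0.581  0.1203 0.065 ] [0.6363 0.1217 0.065 ] [0.60865 0.121   0.065  ]
```

Request:
{"api": "drive_tool", "payload": {
  "commands": [
    [[0,0,0],[0,0,0.7],-1],
    [[0,0,0],[0,0,1.1],-1],
    [[0,0,0],[0,0,1.3],-1],
    [[0,0,0],[0,0,1.45],-1],
    [[0,0,0],[0,0,1.45],-1],
    [[0,0,0],[0,0,1.45],-1]
  ]
}}

```text
clock: 4.68
position: [0.6108, 0.0569, 0.0442]
ee_rot: [-2.193, -2.249, 0.0]
force: [0.9, 1.0, -0.2]
width: 0.61
gripper_force: 15.0
```

Request:
{"api": "drive_tool", "payload": {
  "commands": [
    [[0,0,0],[0,0,0],0.5],
    [[0,0,0],[0,0,0],0.5],
    [[0,0,0],[0,0,0],0.5],
    [[0,0,0],[0,0,0],0.5],
    [[0,0,0],[1.5,0,0],0.5],
    [[0,0,0],[3,0,0],0.5],
    [[0,0,0],[4.2,0,0],0.5],
    [[0,0,0],[4.8,0,0],0.5],
    [[0,0,0],[4.8,0,0],0.5],
    [[0,0,0],[4.8,0,0],-1],
    [[0,0,0],[4.8,0,0],-1],
    [[0,0,0],[4.8,0,0],-1],
    [[0,0,0],[4.8,0,0],-1],
    [[0,0,0],[4.8,0,0],-1]
  ],
  "newtons": 10
}}

```text
clock: 5.85
position: [0.6096, 0.1041, 0.0442]
ee_rot: [2.195, 2.248, -0.0]
force: [-0.2, -0.4, -0.4]
width: 0.613
gripper_force: 10.0
```

Request:
{"api": "drive_tool", "payload": {
  "commands": [
    [[0,0,0],[-1,0,0],-1],
    [[0,0,0],[-2.2,0,0],-1],
    [[0,0,0],[-3.4,0,0],-1],
    [[0,0,0],[-4.6,0,0],-1],
    [[0,0,0],[-5.6,0,0],-1],
    [[0,0,0],[-6.2,0,0],-1],
    [[0,0,0],[-6.5,0,0],-1],
    [[0,0,0],[-6.5,0,0],-1],
    [[0,0,0],[-6.5,0,0],-1]
  ]
}}

```text
clock: 6.6
position: [0.6112, 0.0402, 0.0443]
ee_rot: [-2.193, -2.249, -0.0]
force: [-0.8, 0.7, 0.3]
width: 0.607
gripper_force: 10.0
```

Request:
{"api": "drive_tool", "payload": {
  "commands": [
    [[0,0,0],[-0.2,0,0],-1],
    [[0,0,0],[-0.35,0,0],-1],
    [[0,0,0],[-0.5,0,0],-1],
    [[0,0,0],[-0.6,0,0],-1],
    [[0,0,0],[-0.7,0,0],-1],
    [[0,0,0],[-0.7,0,0],-1],
    [[0,0,0],[-0.7,0,0],-1]
  ]
}}

```text
clock: 7.18
position: [0.6114, 0.0346, 0.0443]
ee_rot: [-2.191, -2.25, -0.002]
force: [-0.7, 5.7, -0.2]
width: 0.607
gripper_force: 10.0
```

Request:
{"api": "drive_tool", "payload": {
  "commands": [
    [[0,0,0],[0,0.1,0],-1],
    [[0,0,0],[0,0.2,0],-1],
    [[0,0,0],[0,0.3,0],-1],
    [[0,0,0],[0,0.3,0],-1],
    [[0,0,0],[0,0.3,0],-1]
  ]
}}

```text
clock: 7.6
position: [0.6131, 0.0346, 0.0441]
ee_rot: [-2.191, -2.248, 0.001]
force: [-4.3, 5.5, 2.2]
width: 0.606
gripper_force: 10.0
```

Request:
{"api": "drive_tool", "payload": {
  "commands": [
    [[0,0,0],[0,0.05,0],-1],
    [[0,0,0],[-0.05,0.1,0],-1],
    [[0,0,0],[-0.05,0.1,0],-1],
    [[0,0,0],[-0.1,0.1,0],-1],
    [[0,0,0],[-0.1,0.1,0],-1]
  ]
}}

```text
clock: 8.02
position: [0.6134, 0.0347, 0.0441]
ee_rot: [-2.189, -2.248, 0.001]
force: [-6.7, 7.2, 4.7]
width: 0.609
gripper_force: 10.0
```

Request:
{"api": "drive_tool", "payload": {
  "commands": [
    [[0,0,0],[0.05,-0.05,0],0.4],
    [[0,0,0],[0.05,-0.05,0],0.4],
    [[0,0,0],[0.05,-0.05,0],0.4],
    [[0,0,0],[0.05,-0.1,0],0.4],
    [[0,0,0],[0.5,-0.1,0],0.4],
    [[0,0,0],[2,-0.1,0],0.4],
    [[0,0,0],[4,-0.1,0],0.4],
    [[0,0,0],[7,-0.1,-1],0.4],
    [[0,0,0],[9,-0.1,-4],0.4],
    [[0,0,0],[9,-0.1,-8],0.4],
    [[0,0,0],[9,-0.1,-10],0.4],
    [[0,0,0],[9,-0.1,-10],0.4],
    [[0,0,0],[9,-0.1,-10],0.4]
  ]
}}

```text
clock: 9.1
position: [0.6128, 0.1237, 0.1456]
ee_rot: [2.191, 2.249, 0.004]
force: [-0.6, 0.1, -1.0]
width: 0.698
gripper_force: 0.0
```

Run:
```python
from h import *
s=readout.observe();i=cams.camera_info("wrist");im=cams.get_image("wrist");b=cams.get_image("side")
np.savez("w3.npz",**{k:np.array(v) for k,v in i.items()})
b=cv2.resize(b[180:270,225:345],(560,420),interpolation=3)
o=cv2.resize(im[130:330,180:400],(800,600)[:2],interpolation=3)
cv2.imwrite("pics/w3f.png",im);cv2.imwrite("pics/w3.png",im);cv2.imwrite("pics/s3.png",b)
print(s["clock"],s["position"],s["ee_rot"],s["force"])
```

```text
9.1 [0.61280492 0.12371193 0.14561066] [2.19128796 2.2494354  0.00441198] [-0.6395047   0.08319126 -0.98310198]
```

View pics/w3.png

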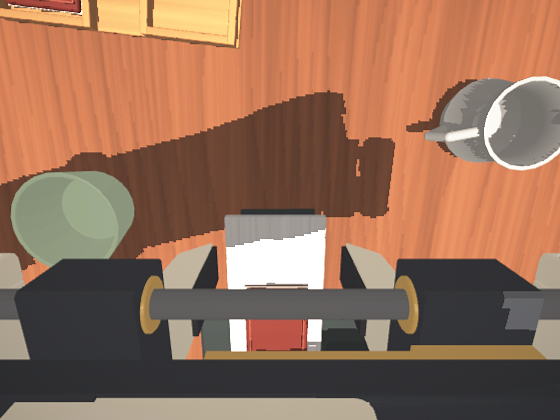

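The case lies on the table at columns 246–308, rows 284–350, with the fence end near (314,348). Next I'll measure the edges.

Run:
```python
from h import *
i=dict(np.load("w3.npz"));im=cv2.imread("pics/w3f.png").astype(int)
def bp(u,z):
    d=i["R"].T@np.linalg.inv(i["camera_matrix"])@np.array([*u,1]);c=-i["R"].T@i["t"];return (c+d*(z-c[2])/d[2])
p=np.array([.6157,-.0146]);c,s=np.cos(.0241),np.sin(.0241)
def seat(u,z): d=bp(u,z)[:2]-p;return (np.array([c*d[0]+s*d[1],-s*d[0]+c*d[1]])*1000).round(1)
print("table corners",seat((226,215),.04),seat((326,215),.04))
red=(im[:,:,2]>im[:,:,1]*1.8)&(im[:,:,2]>60)
for r in range(278,290,2):
    k=np.where(red[r,235:320])[0]+235;print(r,len(k),(k.min(),k.max()) if len(k) else "")
for r in range(319,350,5):
    k=np.where(red[r,235:320])[0]+235
    if len(k):print(r,k.min(),k.max(),seat((k.min(),r),.05),seat((k.max()+1,r),.05))
for x in(255,275,300):print(x,im[278:292,x].tolist())
print("end",seat((277,284.5),.05))
```

```text
table corners [-44.  130.7] [ 39.6 130.8]
278 0 
280 0 
282 0 
284 0 
286 0 
288 0 
324 247 307 [-28.1  31.8] [26.3 31.8]
329 247 306 [-28.2  26.6] [25.6 26.6]
334 247 306 [-28.4  21.3] [25.7 21.3]
339 247 306 [-28.5  16. ] [25.8 16. ]
344 247 306 [-28.6  10.6] [26.  10.6]
349 247 305 [-28.8   5.1] [25.2  5.2]
255 [[255, 255, 255], [255, 255, 255], [255, 255, 255], [255, 255, 255], [255, 255, 255], [255, 255, 255], [227, 233, 242], [73, 77, 105], [173, 194, 214], [123, 137, 162], [57, 61, 89], [77, 78, 84], [86, 86, 88], [88, 89, 90]]
275 [[255, 255, 255], [255, 255, 255], [255, 255, 255], [255, 255, 255], [255, 255, 255], [222, 230, 236], [126, 130, 140], [60, 61, 86], [163, 183, 201], [186, 210, 239], [106, 119, 149], [72, 72, 79], [85, 85, 87], [88, 88, 90]]
300 [[255, 255, 255], [255, 255, 255], [255, 255, 255], [255, 255, 255], [255, 255, 255], [232, 238, 243], [123, 127, 137], [60, 61, 86], [162, 184, 200], [141, 157, 183], [74, 80, 106], [76, 76, 82], [84, 85, 87], [88, 89, 90]]
end [-1.3 71.3]
```

Run:
```python
from h import *
i=dict(np.load("w3.npz"));im=cv2.imread("pics/w3f.png").astype(float)
K=np.linalg.inv(i["camera_matrix"]);cc=-i["R"].T@i["t"];p=np.array([.6157,-.0146]);c,s=np.cos(.0241),np.sin(.0241)
def seat(u,z):
    d=i["R"].T@K@np.array([*u,1]);d=(cc+d*(z-cc[2])/d[2])[:2]-p;return np.array([c*d[0]+s*d[1],-s*d[0]+c*d[1]])*1000
for r in(324,334,346):print(r,im[r,224:252,1].astype(int).tolist(),im[r,300:328,1].astype(int).tolist())
def edge(rows,a,b,ch,z):
    P=[]
    for r in rows:
        v=im[r,a:b,ch];hi,lo=v.max(),v.min();m=(hi+lo)/2;k=np.where((v[:-1]-m)*(v[1:]-m)<0)[0]
        if len(k)!=1 or hi-lo<60:continue
        k=k[0];P.append(seat((a+k+(v[k]-m)/(v[k]-v[k+1]),r),z))
    P=np.array(P);f=np.polyfit(P[:,1],P[:,0],1);print(a,len(P),"slope",f[0].round(4),"x at y mid",np.polyval(f,P[:,1].mean()).round(2),P[:,1].mean().round(0))
edge(range(322,349),238,252,1,.05)
edge(range(322,349),300,312,1,.05)
edge(range(247,275),220,236,0,.04);edge(range(247,275),316,332,0,.04)
```

```text
324 [100, 101, 101, 99, 94, 148, 255, 255, 255, 255, 255, 255, 255, 255, 255, 255, 255, 255, 255, 255, 255, 243, 108, 77, 82, 125, 101, 86] [86, 87, 60, 123, 106, 89, 66, 59, 255, 255, 255, 255, 255, 255, 255, 255, 255, 255, 255, 255, 255, 241, 128, 94, 98, 98, 99, 98]
334 [98, 98, 98, 98, 95, 84, 255, 255, 255, 255, 255, 255, 255, 255, 255, 255, 255, 255, 255, 255, 255, 255, 149, 70, 80, 113, 111, 88] [84, 84, 82, 124, 95, 80, 58, 231, 255, 255, 255, 255, 255, 255, 255, 255, 255, 255, 255, 255, 255, 162, 44, 47, 49, 50, 50, 50]
346 [98, 97, 98, 98, 97, 92, 133, 255, 255, 255, 255, 255, 255, 255, 255, 255, 255, 255, 255, 255, 255, 255, 190, 52, 78, 84, 107, 59] [85, 48, 97, 108, 88, 75, 58, 129, 165, 184, 185, 185, 184, 185, 183, 184, 153, 147, 149, 151, 131, 70, 47, 50, 50, 50, 46, 46]
238 27 slope -0.0037 x at y mid -29.35 20.0
300 22 slope 0.0072 x at y mid 25.61 23.0
220 28 slope 0.0037 x at y mid -45.79 89.0
316 28 slope -0.0024 x at y mid 39.79 89.0
```

Request:
{"api": "drive_tool", "payload": {
  "commands": [
    [[0,0,-0.12],[0,-1,-4],0.4],
    [[0,0,-0.24],[0,-3.5,-7],0.4],
    [[0,0,-0.36],[0,-6,-10],0.4],
    [[0,0,-0.48],[0,-8.5,-13],0.4],
    [[0,0,-0.6],[-0.5,-10.5,-16],0.4],
    [[0,0,-0.72],[-2,-11.7,-18.5],0.4],
    [[0,0,-0.84],[-5,-11.7,-18.9],0.4],
    [[0,0,-0.96],[-8,-11.7,-18.9],0.4],
    [[0,0,-1.08],[-11,-11.7,-18.9],0.4],
    [[0,0,-1.2],[-14,-11.7,-18.9],0.4],
    [[0,0,-1.32],[-17,-11.7,-18.9],0.4],
    [[0,0,-1.44],[-20,-11.7,-18.9],0.4],
    [[0,0,-1.56],[-22.5,-11.7,-18.9],0.4],
    [[0,0,-1.569],[-23.5,-11.7,-18.9],0.4],
    [[0,0,-1.569],[-23.5,-11.7,-18.9],0.4],
    [[0,0,-1.569],[-23.5,-11.7,-18.9],0.4],
    [[0,0,-1.569],[-23.5,-11.7,-18.9],0.4]
  ]
}}

```text
clock: 10.62
position: [0.5009, -0.1144, 0.3324]
ee_rot: [0.037, -3.14, -0.002]
force: [0.5, 1.1, -0.6]
width: 0.704
gripper_force: 0.0
```

Run:
```python
from h import *
s=readout.observe();i=cams.camera_info("wrist");im=cams.get_image("wrist");a=cams.get_image("scene");b=cams.get_image("side")
print(s["clock"],s["position"].round(4),Ro.from_rotvec(s["ee_rot"]).as_matrix().round(3).tolist(),s["joints"].round(2))
print("ball px",proj(i,(.5022,-.1144,.2807)).round(0),proj(C["scene"],(.5022,-.1144,.2807)).round(0))
o=np.zeros((560,800,3),np.uint8);o[:,:400]=cv2.resize(im,(400,300))[0:1]*0
o[:300,:400]=cv2.resize(im,(400,300));o[:300,400:]=cv2.resize(a[140:275,170:350],(400,300));o[300:,:340]=cv2.resize(b[110:257,240:432],(340,260))
cv2.imwrite("pics/m4.png",o)
```

```text
10.6167 [ 0.5009 -0.1144  0.3324] [[-1.0, -0.023, -0.001], [-0.023, 1.0, 0.001], [0.001, 0.001, -1.0]] [ 0.24  0.19 -0.14  1.66  0.03  1.3   1.69]
ball px [[278. 231.]] [[215. 177.]]
```

View pics/m4.png

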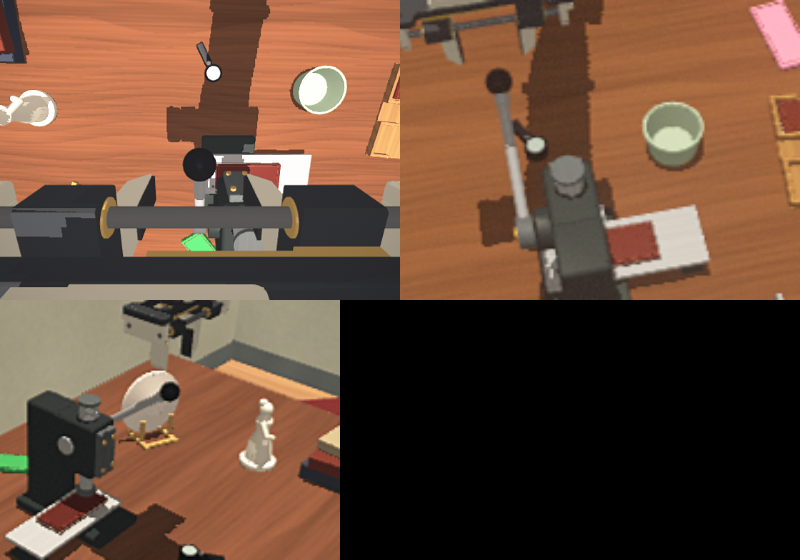

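The ball sits between the open fingers at wrist (280,231), which matches the prediction. The case lies flat against both gauges. Now I descend and pinch the ball.

Request:
{"api": "drive_tool", "payload": {
  "commands": [
    [[0,0,0],[-0.1,0,2],0.4],
    [[0,0,0],[-0.1,0,4],0.4],
    [[0,0,0],[-0.1,0,6],0.4],
    [[0,0,0],[-0.1,0,7],0.4],
    [[0,0,0],[-0.1,0,7],0.4],
    [[0,0,0],[-0.1,0,7],-1],
    [[0,0,0],[-0.1,0,7],-1],
    [[0,0,0],[-0.1,0,7],-1],
    [[0,0,0],[-0.1,0,7],-1],
    [[0,0,0],[-0.1,0,7],-1],
    [[0,0,0],[-0.1,0,7],-1],
    [[0,0,0],[-0.1,0,7],-1]
  ],
  "newtons": 50
}}

```text
clock: 11.77
position: [0.5023, -0.1142, 0.2638]
ee_rot: [-0.038, 3.141, 0.003]
force: [-0.2, 5.0, 2.4]
width: 0.323
gripper_force: 50.0
```

Run:
```python
from h import *
a=0.6981
for t in np.arange(0,1.051,.1):
    # displacement in tool axes (tool x=-seat x, tool z=down), cm
    print(round(t,2),round(18*(np.cos(a-t)-np.cos(a)),2),round(18*(np.sin(a)-np.sin(a-t)),2))
```

```text
0.0 0.0 0.0
0.1 1.09 1.43
0.2 2.02 2.97
0.3 2.8 4.59
0.4 3.42 6.28
0.5 3.86 8.03
0.6 4.12 9.81
0.7 4.21 11.6
0.8 4.12 13.4
0.9 3.85 15.18
1.0 3.4 16.92
```

Request:
{"api": "drive_tool", "payload": {
  "commands": [
    [[0,0,0],[0.57,0,0.7],-1],
    [[0,0,0],[1.09,0,1.43],-1],
    [[0,0,0],[1.57,0,2.19],-1],
    [[0,0,0],[2.02,0,2.97],-1],
    [[0,0,0],[2.43,0,3.77],-1],
    [[0,0,0],[2.8,0,4.59],-1],
    [[0,0,0],[3.13,0,5.43],-1],
    [[0,0,0],[3.42,0,6.28],-1],
    [[0,0,0],[3.66,0,7.15],-1],
    [[0,0,0],[3.86,0,8.03],-1],
    [[0,0,0],[3.86,0,8.03],-1]
  ]
}}

```text
clock: 12.68
position: [0.4638, -0.1152, 0.183]
ee_rot: [-0.038, 3.14, 0.002]
force: [-2.7, 6.2, 10.0]
width: 0.324
gripper_force: 50.0
```

Request:
{"api": "drive_tool", "payload": {
  "commands": [
    [[0,0,0],[0.14,0,0.89],-1],
    [[0,0,0],[0.26,0,1.78],-1],
    [[0,0,0],[0.33,0,2.68],-1],
    [[0,0,0],[0.35,0,3.57],-1],
    [[0,0,0],[0.33,0,4.48],-1],
    [[0,0,0],[0.26,0,5.37],-1],
    [[0,0,0],[0.15,0,6.27],-1],
    [[0,0,0],[-0.01,0,7.15],-1],
    [[0,0,0],[-0.21,0,8.03],-1],
    [[0,0,0],[-0.33,0,8.5],-1],
    [[0,0,0],[-0.46,0,8.89],-1],
    [[0,0,0],[-0.46,0,8.89],-1],
    [[0,0,0],[-0.46,0,8.89],-1]
  ]
}}

```text
clock: 13.77
position: [0.4677, -0.1151, 0.0949]
ee_rot: [0.038, -3.14, -0.002]
force: [-8.7, 6.7, 17.4]
width: 0.326
gripper_force: 50.0
```

Request:
{"api": "drive_tool", "payload": {
  "commands": [
    [[0,0,0],[-0.05,0,0.2],-1],
    [[0,0,0],[-0.1,0,0.4],-1],
    [[0,0,0],[-0.1,0,0.4],-1],
    [[0,0,0],[-0.1,0,0.4],-1]
  ]
}}

```text
clock: 14.1
position: [0.4687, -0.1151, 0.0915]
ee_rot: [0.038, -3.141, -0.002]
force: [-10.6, 6.9, 25.2]
width: 0.326
gripper_force: 50.0
```

Request:
{"api": "drive_tool", "payload": {
  "commands": [
    [[0,0,0],[0,0,0.2],-1],
    [[0,0,0],[-0.05,0,0.4],-1],
    [[0,0,0],[-0.05,0,0.4],-1],
    [[0,0,0],[-0.05,0,0.4],-1]
  ],
  "newtons": 60
}}

```text
clock: 14.43
position: [0.4699, -0.115, 0.0881]
ee_rot: [-0.038, 3.14, 0.002]
force: [-9.6, 8.2, 30.7]
width: 0.325
gripper_force: 60.0
```

Run:
```python
from h import *
p=(.6157,-.0146,.0241)
for t in(.9,.95,1.0):
    X=(.022-.18*np.cos(.6981-t),-.097,.165+.18*np.sin(.6981-t));print(t,w(p,X).round(4),[proj(C[n],w(p,X)).round(1).tolist() for n in C],[proj(C[n],w(p,(.0,-.037,.04+.023-.014*t))).round(1).tolist() for n in C])
a=cams.get_image("scene");b=cams.get_image("side")
o=np.zeros((560,800,3),np.uint8)
o[:,:400]=cv2.resize(a[150:290,190:290],(400,560),interpolation=3);o[:,400:]=cv2.resize(b[160:300,260:360],(400,560),interpolation=3)
cv2.imwrite("pics/m5.png",o)
```

```text
0.9 [[ 0.4637 -0.1153  0.1289]] [[[220.3, 198.7]], [[342.0, 211.4]]] [[[251.0, 253.3]], [[288.2, 221.4]]]
0.95 [[ 0.4658 -0.1152  0.1201]] [[[220.8, 200.9]], [[341.2, 213.6]]] [[[251.0, 253.4]], [[288.2, 221.6]]]
1.0 [[ 0.4682 -0.1152  0.1115]] [[[221.3, 203.3]], [[340.2, 215.6]]] [[[251.0, 253.5]], [[288.2, 221.8]]]
```

View pics/m5.png

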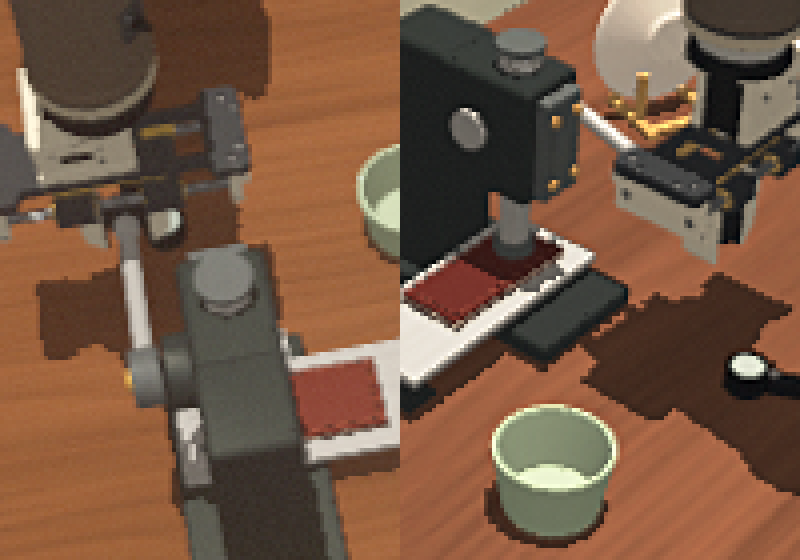

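The die is down on the case, seen in the side crop near (515,245), and the rod points below level. One more firm press will make sure it reaches the stop.

Request:
{"api": "drive_tool", "payload": {
  "commands": [
    [[0,0,0],[-0.05,0,0.15],-1],
    [[0,0,0],[-0.1,0,0.3],-1],
    [[0,0,0],[-0.1,0,0.3],-1],
    [[0,0,0],[-0.1,0,0.3],-1],
    [[0,0,0],[-0.1,0,0.3],-1]
  ]
}}

```text
clock: 14.95
position: [0.4709, -0.1151, 0.086]
ee_rot: [-0.038, 3.14, 0.001]
force: [-14.7, 8.1, 44.6]
width: 0.326
gripper_force: 60.0
```

Run:
```python
from h import *
from scipy.ndimage import gaussian_filter
# ram cap / rod: compare rod centre line in scene at home-to-hub vs predicted for candidate angles
b=cams.get_image("side");a=cams.get_image("scene");cv2.imwrite("pics/sd6.png",b);cv2.imwrite("pics/sc6.png",a)
p=(.6157,-.0146,.0241)
g=a.astype(float).mean(2);gs=b.astype(float).mean(2)
for t in(.85,.9,.95,1.0,1.05):
    th=.6981-t
    for r in(.08,.1):print(t,r,*[proj(C[n],w(p,(.022-r*np.cos(th),-.097,.165+r*np.sin(th)))).round(1).tolist() for n in C],end=" ")
    print()
for x in range(308,318,2):print("side col",x,gs[180:205,x].astype(int).tolist())
```

```text
0.85 0.08 [[223.6, 221.8]] [[316.2, 192.8]] 0.85 0.1 [[222.8, 216.5]] [[321.4, 196.0]] 
0.9 0.08 [[223.8, 222.8]] [[315.9, 193.9]] 0.9 0.1 [[223.1, 217.7]] [[321.0, 197.3]] 
0.95 0.08 [[224.0, 223.8]] [[315.6, 194.8]] 0.95 0.1 [[223.3, 219.0]] [[320.6, 198.5]] 
1.0 0.08 [[224.2, 224.8]] [[315.2, 195.8]] 1.0 0.1 [[223.6, 220.3]] [[320.1, 199.7]] 
1.05 0.08 [[224.4, 225.9]] [[314.8, 196.7]] 1.05 0.1 [[223.9, 221.7]] [[319.6, 200.8]] 
side col 308 [114, 114, 114, 113, 106, 98, 83, 103, 255, 255, 206, 147, 100, 96, 105, 108, 112, 110, 105, 102, 100, 99, 97, 100, 104]
side col 310 [113, 110, 112, 106, 98, 94, 97, 98, 102, 139, 243, 250, 191, 128, 96, 107, 108, 104, 102, 100, 99, 100, 102, 103, 104]
side col 312 [149, 146, 111, 119, 93, 85, 62, 108, 57, 25, 104, 212, 255, 217, 161, 108, 94, 100, 102, 102, 105, 107, 157, 138, 125]
side col 314 [147, 150, 149, 110, 83, 198, 126, 95, 54, 34, 102, 97, 147, 238, 255, 206, 138, 100, 99, 77, 69, 34, 21, 23, 110]
side col 316 [146, 146, 148, 150, 124, 95, 84, 85, 85, 67, 107, 114, 109, 105, 167, 255, 234, 142, 77, 58, 69, 80, 45, 25, 26]
```

At the stop the force stiffened to about 47 N, and the rod lies on the line predicted for 1.0 rad. Now I ease it back slowly, keeping hold.

Request:
{"api": "drive_tool", "payload": {
  "commands": [
    [[0,0,0],[0.06,0,-0.28],-1],
    [[0,0,0],[0.12,0,-0.55],-1],
    [[0,0,0],[0.18,0,-0.83],-1],
    [[0,0,0],[0.25,0,-1.1],-1],
    [[0,0,0],[0.37,0,-1.5],-1],
    [[0,0,0],[0.5,0,-1.96],-1],
    [[0,0,0],[0.6,0,-2.4],-1],
    [[0,0,0],[0.7,0,-2.84],-1],
    [[0,0,0],[0.78,0,-3.28],-1],
    [[0,0,0],[0.86,0,-3.72],-1],
    [[0,0,0],[0.92,0,-4.17],-1],
    [[0,0,0],[0.97,0,-4.62],-1],
    [[0,0,0],[1.01,0,-5.06],-1],
    [[0,0,0],[1.04,0,-5.51],-1],
    [[0,0,0],[1.05,0,-5.96],-1],
    [[0,0,0],[1.06,0,-6.42],-1],
    [[0,0,0],[1.05,0,-6.86],-1],
    [[0,0,0],[1.04,0,-7.31],-1],
    [[0,0,0],[1.01,0,-7.76],-1],
    [[0,0,0],[0.97,0,-8.21],-1]
  ]
}}

```text
clock: 16.72
position: [0.4646, -0.1152, 0.1672]
ee_rot: [-0.039, 3.134, 0.002]
force: [8.0, 5.9, 4.3]
width: 0.324
gripper_force: 60.0
```

Request:
{"api": "drive_tool", "payload": {
  "commands": [
    [[0,0,0],[-0.06,0,-0.45],-1],
    [[0,0,0],[-0.12,0,-0.89],-1],
    [[0,0,0],[-0.19,0,-1.33],-1],
    [[0,0,0],[-0.26,0,-1.78],-1],
    [[0,0,0],[-0.36,0,-2.22],-1],
    [[0,0,0],[-0.46,0,-2.66],-1],
    [[0,0,0],[-0.58,0,-3.1],-1],
    [[0,0,0],[-0.7,0,-3.53],-1],
    [[0,0,0],[-0.84,0,-3.96],-1],
    [[0,0,0],[-0.99,0,-4.38],-1],
    [[0,0,0],[-1.15,0,-4.8],-1],
    [[0,0,0],[-1.32,0,-5.22],-1],
    [[0,0,0],[-1.5,0,-5.63],-1],
    [[0,0,0],[-1.69,0,-6.04],-1],
    [[0,0,0],[-1.89,0,-6.44],-1],
    [[0,0,0],[-2.1,0,-6.84],-1],
    [[0,0,0],[-2.32,0,-7.23],-1],
    [[0,0,0],[-2.55,0,-7.62],-1],
    [[0,0,0],[-2.55,0,-7.62],-1]
  ]
}}

```text
clock: 18.3
position: [0.4911, -0.1145, 0.243]
ee_rot: [-0.04, 3.132, 0.002]
force: [16.1, 4.5, -8.3]
width: 0.323
gripper_force: 60.0
```

Request:
{"api": "drive_tool", "payload": {
  "commands": [
    [[0,0,0],[-0.17,0,0.1],-1],
    [[0,0,0],[-0.34,0,0.2],-1],
    [[0,0,0],[-0.58,0,-0.18],-1],
    [[0,0,0],[-0.82,0,-0.56],-1],
    [[0,0,0],[-1.08,0,-0.93],-1],
    [[0,0,0],[-1.34,0,-1.29],-1],
    [[0,0,0],[-1.34,0,-1.29],-1],
    [[0,0,0],[-1.34,0,-1.29],-1]
  ]
}}

```text
clock: 18.97
position: [0.5002, -0.1142, 0.2546]
ee_rot: [-0.039, 3.141, 0.003]
force: [1.5, 4.0, 2.2]
width: 0.321
gripper_force: 60.0
```

Request:
{"api": "drive_tool", "payload": {
  "commands": [
    [[0,0,0],[-0.14,0,-0.18],-1],
    [[0,0,0],[-0.28,0,-0.35],-1],
    [[0,0,0],[-0.42,0,-0.53],-1],
    [[0,0,0],[-0.57,0,-0.7],-1],
    [[0,0,0],[-0.57,0,-0.7],-1],
    [[0,0,0],[-0.57,0,-0.7],-1]
  ]
}}

```text
clock: 19.47
position: [0.5007, -0.1141, 0.2559]
ee_rot: [0.038, -3.128, -0.005]
force: [-1.8, 4.1, -34.4]
width: 0.322
gripper_force: 60.0
```

Request:
{"api": "drive_tool", "payload": {
  "commands": [
    [[0,0,0],[0.2,0,0.26],-1],
    [[0,0,0],[0.4,0,0.52],-1],
    [[0,0,0],[0.4,0,0.52],-1],
    [[0,0,0],[0.4,0,0.52],0.4],
    [[0,0,0],[0.4,0,0.52],0.4],
    [[0,0,0],[0.4,0,0.52],0.4],
    [[0,0,0],[0.4,0,0.52],0.4],
    [[0,0,0],[0.4,0,0.52],0.4],
    [[0,0,0],[0.4,0,-1],0.4],
    [[0,0,0],[0.4,0,-4],0.4],
    [[0,0,0],[0.4,0,-8],0.4],
    [[0,0,0],[3,0,-11],0.4],
    [[0,0,0],[6,0,-11],0.4],
    [[0,0,0],[6,0,-11],0.4],
    [[0,0,0],[6,0,-11],0.4]
  ]
}}

```text
clock: 20.72
position: [0.4448, -0.1176, 0.3722]
ee_rot: [-0.034, 3.139, -0.001]
force: [1.0, 0.7, 0.1]
width: 0.704
gripper_force: 0.0
```

Run:
```python
from h import *
a=cams.get_image("scene");b=cams.get_image("side");s=readout.observe();print(s["clock"],s["position"],s["force"])
o=np.zeros((600,800,3),np.uint8)
o[:,:400]=cv2.resize(a[160:280,195:275],(400,600),interpolation=3);o[:,400:]=cv2.resize(b[150:270,270:350],(400,600),interpolation=3)
o=np.hstack([cv2.resize(a[160:300,195:400],(400,273),interpolation=3),cv2.resize(b[150:360,175:355],(400,467),interpolation=3)[:273]])
o=np.vstack([o,np.hstack([cv2.resize(b[195:255,240:320],(436,327),interpolation=3),cv2.resize(a[215:275,235:301],(364,327),interpolation=3)])])
cv2.imwrite("pics/m7.png",o)
# ball at home vs. first picture
for n,f in(("scene",a),("side",b)):
    o=cv2.imread(f"pics/{n}0.png");u,v=proj(C[n],(.5022,-.1144,.2807))[0].astype(int)
    t=o[v-8:v+9,u-8:u+9];m=cv2.matchTemplate(f[v-16:v+17,u-16:u+17],t,cv2.TM_CCOEFF_NORMED);print(n,cv2.minMaxLoc(m)[1::2],"8,8 = home")
```

```text
20.8167 [ 0.44573232 -0.1172315   0.37108213] [ 0.15074891 -0.31677723  0.4096352 ]
scene (0.9926234483718872, (8, 8)) 8,8 = home
side (0.9960474371910095, (8, 8)) 8,8 = home
```

View pics/m7.png

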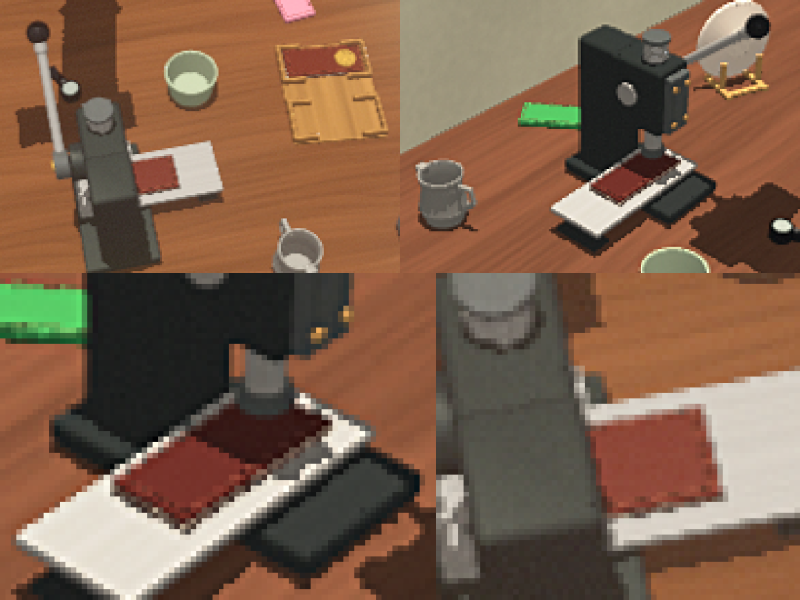

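The lever is home (ball match at 8,8 in both views). The case lies on the table, the sealed one is in the tray and the other things are unmoved. One numeric check of the case against the gauges:

Run:
```python
from h import *
p=(.6157,-.0146,.0241)
for X in[(.028,.065,.05),(-.028,.065,.05),(-.028,-.065,.05)]:
    print(X,proj(C["side"],w(p,X)).round(1),proj(C["scene"],w(p,X)).round(1))
f=lambda u,v:(round(240+u/5.45,1),round(195+(v-273)/5.45,1))
g=lambda u,v:(round(235+u/5.515,1),round(215+(v-273)/5.45,1))
print("side",f(112,480),f(187,518),f(332,420)," scene",g(720-436,492),g(704-436,406))
```

```text
(0.028, 0.065, 0.05) [[259.7 232.3]] [[287.4 255.3]]
(-0.028, 0.065, 0.05) [[273.5 239.9]] [[283.5 238.9]]
(-0.028, -0.065, 0.05) [[300.7 221.2]] [[240.  246.8]]
side (260.6, 233.0) (274.3, 240.0) (300.9, 222.0)  scene (286.5, 255.2) (283.6, 239.4)
```

The case is within about 1 px of its home position at both gauges, so I'm handing in.

```bash
python3 -c "
from cell import job
print(job.sign_off())"
```

```text
the job is handed in; nothing more can be done
None
```

The job is handed in at about 21 s: the plain case was pressed to the lever's stop, the lever was eased home in hand, and the case lies within about 1 mm of both gauges; the new seal itself could not be seen under the head.

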